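# Click the carrying handle back into the spice caddy

### The job

The carrying handle of the spice caddy was taken off for washing. Pick it up, squeeze its spring button flush so that it goes into the caddy's socket, then push the handle fully home and turn it gently until the button pops out through the hole in the socket; leave it standing there on its own. Do not force anything, and leave the spice jars and the other things where they are.

Things in the scene. Friction and masses are not known exactly. Their poses are not given: they have to be found in the camera images.
- handle: loose carrying handle of the caddy, 0.17 kg, 94 mm tall, upright on the worktop at the start: round metal post, wooden T-bar on top, spring button on the post's -x side. Origin: centre of the foot's underside; z up the post. Post 28.8 mm diameter (foot bevelled over 5 mm) up to z = 24 mm, 27 mm from there to z = 80. Home = the foot rests on the rubber buffer that is the socket's floor
- bar (a point): centre of the handle's T-bar, 87 mm above the foot: bar 66 mm long along the handle's y, 14 mm thick (x) and 14 mm high. Fingers that close along the handle's x pass it on both sides on the way down to the button. When the handle is home the bar's underside is 10 mm above the socket's rim
- tongue (a point): middle of the button's outer face when out: dark steel tongue, 7 mm wide, 36 mm long, z = 26 to 62 mm on the handle, 6 mm proud (33 mm over button and post, 27 flush). Moves as one piece. Its square lower end stops on the socket's rim unless pressed flush. Pinch only its upper half (tips at z = 42 mm or more): the lower part then enters the socket, whose wall holds it in when you let go
- button (a joint): how far the spring button is pressed in (m): 0 = fully out, 0.006 = flush with the post; about 0.004 (0.0025 to 0.005) while held in by the socket's wall, near 0 again once popped out through the hole. 2 N starts it, 5 N presses it flush
- caddy: wooden spice caddy, fixed: tray 110 x 224 mm (x, y), floor 12 mm thick, rim 28 mm high; a loose spice jar stands at each end, 78 mm from the middle. An upright steel socket stands in the middle. Origin: centre of the underside, straight below the socket's axis; z up
- rim (a point): centre of the socket's open top, 88 mm above the worktop: upright steel tube, 31 mm inside, 38 mm outside diameter, its floor, a springy rubber buffer (18 mm above the worktop, yields 5 mm at most, 4.5 N per mm), 70 mm below this point. Axes as the caddy's. The plain rim has no lead-in. The socket takes the handle at any turn; it does not turn itself
- hole (a point): point on the socket's outside where its hole would be if it faced the caddy's -x exactly. The real hole (upright, 10 mm wide, 20 to 64 mm above the socket's floor) lies up to 0.6 rad to either side about the axis, and that turn is not measured. With the handle home the button pops out when it points within about 0.1 rad of the hole's middle; turned on from there it jams on the hole's edge
- spice_a: spice jar with a red lid, 45 mm diameter, 106 mm tall, standing loose in the caddy at its +y end; origin at the centre of its underside
- spice_b: spice jar with a white lid, 47 mm diameter, 98 mm tall, standing loose in the caddy at its -y end; origin at the centre of its underside
- jar_c: closed glass jam jar with a white lid, 68 mm diameter, 84 mm tall, behind the caddy; origin at the centre of its underside
- mug_purple: empty purple plastic mug, 84 x 92 x 82 mm, to the right of the caddy; origin at the centre of its underside

How it is judged (in metres and radians):
On the way:
1. the handle's foot is in the socket, upright, with the button pressed in and its lower end below the socket's rim, the handle still at least 10 mm short of home (value of joint button above 0.002 m and horizontal distance between handle and caddy below 0.006 m and z of handle in the frame of caddy between 0.028 and 0.058 m and angle between handle's own z axis and vertical below 0.12 rad), for 0.1 s.
At the end, for the whole second after the job is handed in: The handle stands at rest in the socket, its foot within 3.5 mm of the socket's floor, within 4 mm of the socket's axis and upright within 0.1 rad, with the button popped out through the hole (pressed in less than 1.5 mm); spice jars, jam jar and mug are within 20 mm of where they were (value of joint button below 0.0015 m and horizontal distance between handle and caddy below 0.004 m and z of handle in the frame of caddy below 0.0215 m and angle between handle's own z axis and vertical below 0.1 rad and linear speed of handle below 0.02 m/s and distance of each of spice_a, spice_b, jar_c, mug_purple from where it was at the start of the episode below 0.02 m); the robot touches nothing.
It fails at once if the handle is forced against the caddy or its socket with more than 30 N (contact force between handle and caddy above 30 N).
It fails at once if a spice jar, the jam jar or the mug is tipped (angle between any of spice_a, spice_b, jar_c, mug_purple's own z axis and vertical above 0.4 rad).
It also fails if it takes over 59 s, if anything falls off the work surface, if the arm or the gripper's body presses on something with over 40 N, if the wrist force passes 120 N, or if a joint passes its speed limit or range.

### The arm

A 6-joint arm with a two-finger parallel gripper is mounted at the origin on a cart in front of the work surface, level with it; the furniture and walls round the work are solid. World frame = base frame: x ahead of the robot, y to its left, z up, the work surface at z = 0. Lengths are in mm, angles in rad, forces in N, time in s.
With the tool pointing down it reaches from about 250 to 800 mm from the base axis. Payload 8.5 kg.
Tool frame: the origin (TCP) lies midway between the tips of the shut fingers; the grasp point (between the pads) lies 19 mm behind it; z points along the fingers, y is the line along which they close (so a half turn about z gives the same grasp; the last joint's range is limited). The gripper opens to 85 mm and grips with 20 to 120 N. Pads are 22 mm wide; open, the fingers measure 114 mm over their backs; the gripper's body (76 mm by 85 mm) begins 54 mm behind the grasp point. The pads swing forward as they close: fully open they stand 13 mm farther back than shut.
Start: joints at [-1.318, 0.238, -0.013, 1.319, 0, 1.571], TCP at [131.297, -508.268, 200.076] pointing down, gripper open.
Joint ranges: [-2.66, 2.66], [-1.03, 1.9], [-1.14, 1.46], [-1.82, 2.27], [-1.45, 1.34], [-3.14, 3.14]. Speed limits (rad/s): [2.22, 2.22, 2.79, 3.14, 3.14, 3.14].

### API

Orientations are given as a unit quaternion [x, y, z, w].
In Python, from bench import status, imaging, sign_off gives the robot as it stands.
- The arm moves only by the tool carry_out, never from a script. Its argument "series" is a list of rows, each a list of 3 entries, a list of its own where there are three numbers: the finger opening in cm, from 0 to 8.54, then the shift along the tool's x, y, z in cm, then the turn about the tool's z in rad. A call has 1 to 12 rows; each row is the pose to reach, as a shift and turn from the pose commanded when the call began, along the tool's axes at that moment; what a row does not reach only later rows make up. A row lasts 1/12 s, in which the tool goes at most 41.7 mm and 7.16 degrees, less where a joint would pass 70% of its speed; a pose out of reach is approached as far as the arm can. A call with a gripper value outside its range is refused whole. The fingers move at their own pace and stop on an object; "newtons" is the grip in N (left out, the last holds). Time passes only in rows, so rows that repeat a pose let the fingers close. It gives the time, the measured TCP pose, the force, the opening and the grip force at its end, in the units of the state.
- status.state(): the state, without advancing time (a new reading comes with each control period).
- imaging.get_image(name): name is "scene" or "top"; returns a dict with "image" (400x640x3 uint8, blue, green, red), "intrinsics" (3x3 intrinsics, pixels), "k1" (the pictures are not rectified: a ray, as slopes to the right and down, at radius r is drawn at 1 + k1 r^2 times it, then the intrinsics apply), "R" (3x3) and "t" (3): a world point X has camera coordinates R X + t. Camera axes: x right, y down, z forward; pixel columns grow to the right and rows downward; lengths in mm; the calibration is good to about 2 mm. A picture is of the moment at which its call begins. There is no depth.
- sign_off(): hands the job in; it is judged then, once.
The state is a dict: "time_s": time; "q": joint angles; "joint_velocities": joint speeds; "joint_efforts": joint torques, N m; "tcp_pos": TCP position; "orientation": TCP orientation; "contact_force": force on the tool from outside, world axes, zero at the start; "ft_torque": the same for the moment, N m; "grip_width": finger opening in mm; "finger_force": force on a finger pad.
Only numpy, scipy, OpenCV 4.12 (cv2) and the standard library are available. Lean on these libraries where they do the work, as an engineer would, in place of code of your own. Each camera call takes 0.05 s, during which the arm holds its last target. There are 200 camera calls.

## Working session

There is one attempt and no reset: what is moved stays moved. The work goes in short steps, Python scripts to look and compute and a tool call to move; the robot and the scene stay as the last step left them, time stands still between calls to the robot, and variables do not carry over. Pictures are saved under pics/ and viewed, at most 10 in all, crops included, and the job is handed in when it is done.

Besides the shell and the picture viewer there is one more tool, called after ">>>" as a command line: name --argument value ..., lists and objects as JSON in quotes. carry_out: Moves the arm, as the interface text tells. Its arguments: {"type":"object","properties":{"series":{"type":"array","items":{"type":"array"}},"newtons":{"type":"number"}},"required":["series"]}

```bash
mkdir -p pics; ls; python3 - <<'E'
from bench import status, imaging
import cv2, numpy as np, pickle
d={}
for n in("scene","top"):
    r=imaging.get_image(n); d[n]=r; cv2.imwrite(f"pics/{n}0.png",r["image"])
    R=np.array(r["R"]);print(n,r["intrinsics"],r["k1"],-R.T@np.array(r["t"]),R)
pickle.dump(d,open("d0.pkl","wb"))
print(status.state())
E
```

```text
pics
scene [[421.55256436   0.         324.76435712]
 [  0.         421.55256436 198.62880611]
 [  0.           0.           1.        ]] -0.04076891603174684 [141.71010465 806.25682873 436.47669955] [[-0.88443142 -0.46592254 -0.02640548]
 [-0.17467119  0.38297555 -0.9070941 ]
 [ 0.43274824 -0.79765024 -0.42009886]]
top [[430.226645     0.         315.58431241]
 [  0.         430.226645   198.05482412]
 [  0.           0.           1.        ]] -0.06274450277220636 [358.55372421 142.27947487 905.70638461] [[-0.01092094 -0.99955895  0.02761602]
 [-0.98774068  0.00648267 -0.15596897]
 [ 0.15572115 -0.02898079 -0.98737583]]
{'time_s': 0.1, 'q': array([-1.31796633e+00,  2.38727531e-01, -1.41489794e-02,  1.31919470e+00,
        1.08254088e-05,  1.57078307e+00]), 'joint_velocities': array([ 0.00145479,  0.00028796,  0.00204648, -0.00038768, -0.00229458,
        0.00239379]), 'joint_efforts': array([-1.07724973e-04, -5.39719856e+01,  3.46998632e+01,  1.33919754e-02,
        9.60702459e-05, -3.44600346e-05]), 'tcp_pos': array([ 131.22949359, -507.92079431,  199.54656144]), 'orientation': array([ 9.92019222e-01,  1.26085114e-01, -7.49939214e-05, -6.33037180e-04]), 'contact_force': array([ 0.73005288, -0.35005139,  0.12938827]), 'ft_torque': array([-0.01609271, -0.0793255 ,  0.02612038]), 'finger_force': 0.0, 'grip_width': 85.41180750205102}
```

View pics/scene0.png

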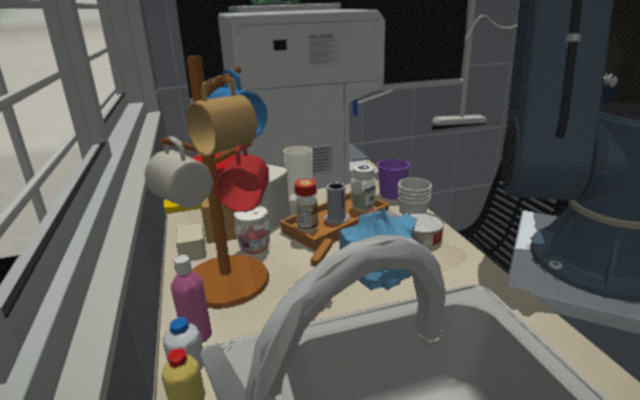

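View pics/top0.png

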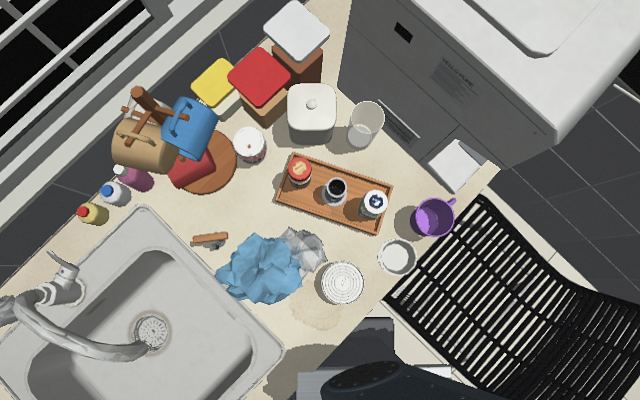

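The scene view shows the caddy (socket at about (337,200)) and the handle's bar at about (322,250). The top view shows the bar at about (210,240) and the socket at about (336,190). I'll zoom in next.

```bash
python3 - <<'E'
import cv2, numpy as np, pickle
d=pickle.load(open("d0.pkl","rb"))
t=d["top"]["image"]; s=d["scene"]["image"]
f=lambda im,x,y,w,h,k:cv2.resize(im[y:y+h,x:x+w],None,fx=k,fy=k,interpolation=cv2.INTER_CUBIC)
a=f(t,180,220,60,40,6.6667);b=f(t,265,140,140,105,2.857)
b=b[:300];c=f(s,270,170,130,97,3.08)
top=np.hstack([a[:266],b[:266,:400]]) 
c=c[:298]; e=f(s,300,230,50,42,7)[:298]
row=np.zeros((298,800,3),np.uint8); row[:c.shape[0],:c.shape[1]]=c; row[:e.shape[0],410:410+e.shape[1]]=e
cv2.imwrite("pics/z0.png",np.vstack([top,row]))
E
```

```text
(no output)
```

View pics/z0.png

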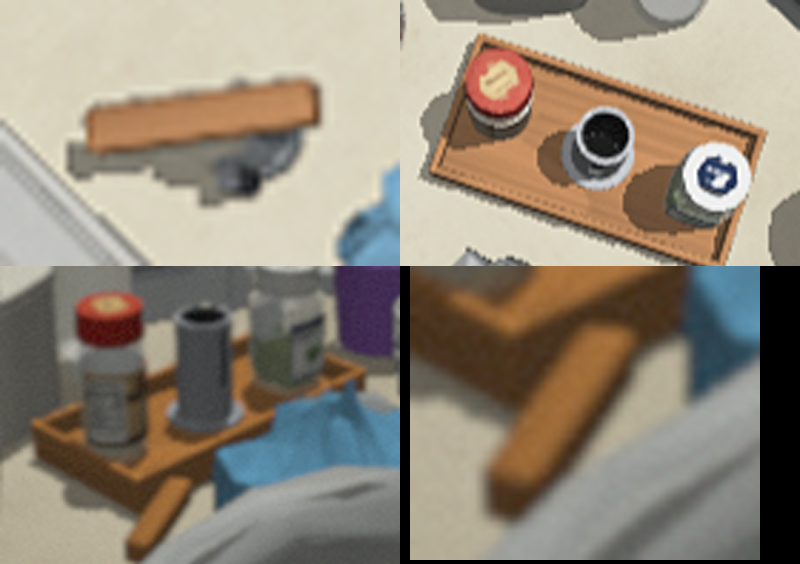

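The top crop shows the bar's centre at about (210,237) and the dark button at about (216,247), facing the robot. The socket's rim is at about (336,187), with the red-lidded jar to the left and the white-lidded one to the right.

```bash
cat > h.py <<'E'
import cv2, numpy as np, pickle
def ray(c,uv):
    K=np.array(c["intrinsics"]);R=np.array(c["R"]);t=np.array(c["t"])
    p=cv2.undistortPoints(np.float64([[uv]]),K,np.float64([c["k1"],0,0,0,0]))[0,0]
    return -R.T@t, R.T@np.array([p[0],p[1],1.])
def onz(c,uv,z):
    o,v=ray(c,uv); return o+v*(z-o[2])/v[2]
def proj(c,X):
    r=cv2.Rodrigues(np.array(c["R"]))[0]
    return cv2.projectPoints(np.float64(X).reshape(-1,1,3),r,np.float64(c["t"]),np.array(c["intrinsics"]),np.float64([c["k1"],0,0,0,0]))[0].reshape(-1,2)
def two(a,ua,b,ub):
    oa,va=ray(a,ua);ob,vb=ray(b,ub)
    s=np.linalg.lstsq(np.c_[va,-vb],ob-oa,rcond=None)[0]
    p,q=oa+va*s[0],ob+vb*s[1]; return (p+q)/2,np.linalg.norm(p-q)
def blob(im,lo,hi,box):
    x,y,w,h=box
    m=cv2.inRange(cv2.cvtColor(im[y:y+h,x:x+w],cv2.COLOR_BGR2HSV),lo,hi)
    c=max(cv2.findContours(m,cv2.RETR_EXTERNAL,cv2.CHAIN_APPROX_NONE)[0],key=cv2.contourArea)
    return c+np.array([x,y])
E
python3 - <<'E'
from h import *
d=pickle.load(open("d0.pkl","rb"));T,S=d["top"],d["scene"]
def rect(c,cont,z):
    P=np.float32([onz(c,p[0].astype(float),z)[:2] for p in cont]); r=cv2.minAreaRect(P); b=cv2.boxPoints(r)
    e=[b[1]-b[0],b[2]-b[1]]; e=max(e,key=np.linalg.norm); return r,np.arctan2(e[1],e[0])
bc=blob(T["image"],(5,90,60),(18,255,255),(180,225,60,35)); print("bar top",len(bc),rect(T,bc,92))
bs=blob(S["image"],(5,90,60),(18,255,255),(308,240,24,28)); print("bar scene px",cv2.minAreaRect(bs))
cc=blob(T["image"],(5,70,60),(20,255,255),(265,140,140,105)); print("caddy",rect(T,cc,28))
# socket bore (dark)
im=T["image"][170:206,318:356]; g=cv2.cvtColor(im,cv2.COLOR_BGR2GRAY)
m=(g<70).astype(np.uint8); c=max(cv2.findContours(m,0,1)[0],key=cv2.contourArea); print(cv2.fitEllipse(c))
print(g[:, ::1][4:32])
E
```

```text
bar top 77 (((413.62017822265625, 318.2205810546875), (13.194306373596191, 65.31246185302734), 7.429242134094238), np.float32(-1.4411317))
bar scene px ((319.5, 252.5), (25.0, 23.0), 90.0)
caddy (((507.9767761230469, 78.01992797851562), (223.83047485351562, 111.7896728515625), 70.49675750732422), np.float32(1.2304003))
((18.47556495666504, 16.877138137817383), (14.184683799743652, 15.38792896270752), 103.71234130859375)
[[148 150 149 ... 119 126 143]
 [142 145 146 ...  46  63  95]
 [146 145 144 ...  63  60  51]
 ...
 [ 94  94  93 ...  87  92  92]
 [ 93  91  94 ...  90  90  91]
 [ 92  93  93 ...  91  92  90]]
```

```bash
python3 - <<'E'
from h import *
d=pickle.load(open("d0.pkl","rb"));T,S=d["top"],d["scene"]
print("rim by top",onz(T,(336.5,186.9),88))
C=np.array([508,78.]);
def ring(c,r,z,n=60): a=np.linspace(0,2*np.pi,n); return np.c_[c[0]+r*np.cos(a),c[1]+r*np.sin(a),0*a+z]
def box(c,y,L,W,z):
    R=np.array([[np.cos(y),-np.sin(y)],[np.sin(y),np.cos(y)]]); return np.array([[*(np.array(c)+R@p),z] for p in np.array([[W,L],[W,-L],[-W,-L],[-W,L]])/2])
H=np.array([413.6,318.2]);
k=4
outs=[]
for n,c,ox,oy,w,h in(("t",T,300,150,70,70),("s",S,300,170,70,70),("t",T,180,215,70,55),("s",S,290,235,70,55)):
    im=cv2.resize(c["image"][oy:oy+h,ox:ox+w],None,fx=5,fy=5,interpolation=cv2.INTER_CUBIC)
    def dr(X,col): cv2.polylines(im,[np.int32((proj(c,X)-[ox,oy]+.5)*5)],True,col,1)
    dr(ring(C,15.5,88),(0,255,0));dr(ring(C,19,88),(0,0,255))
    dr(box(H,.130,66,14,94),(255,255,0)); dr(ring(H,14.4,24),(0,255,0))
    x=np.array([np.cos(.13),np.sin(.13)]); b=H-x*19.5; dr([[*b,26],[*b,62]],(255,0,255))
    outs.append(im)
cv2.imwrite("pics/ov.png",np.vstack([np.hstack(outs[:2])[:330],np.hstack(outs[2:])[:270]]))
E
```

```text
rim by top [509.11085952  77.5348181   88.        ]
```

View pics/ov.png

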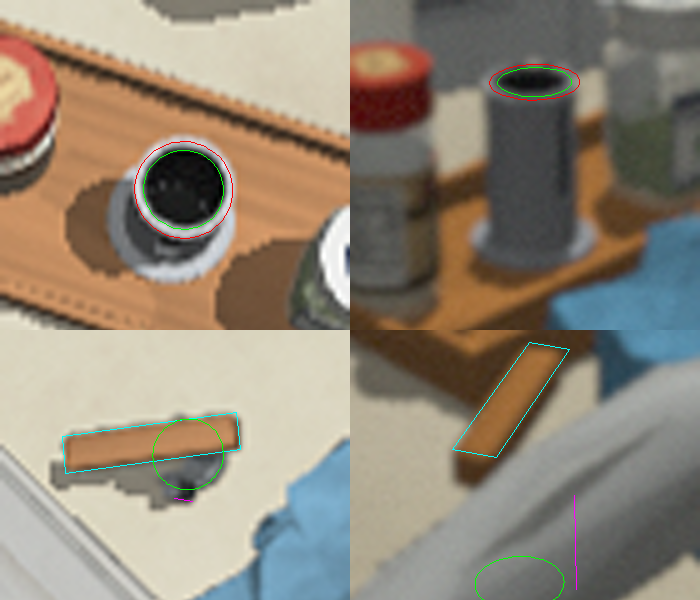

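The overlays fit within about 1 px. The scene crop also shows a dark upright stripe near (343,200) on the socket, which is probably the hole, so I'll measure its bearing.

```bash
python3 - <<'E'
from h import *
from bench import imaging
d=pickle.load(open("d0.pkl","rb"));S=d["scene"]
g=np.mean([cv2.cvtColor(imaging.get_image("scene")["image"],cv2.COLOR_BGR2GRAY).astype(float) for _ in range(4)],0)
print(np.arange(324,352))
for z in range(80,28,-6):
    r=int(round(proj(S,[508,78,z])[0,1]))-1+2; print(z,r,g[r,324:352].astype(int))
C=np.array([508,78.])
for z in (75,60,45):
    a=np.arange(2.2,3.5,.1); P=proj(S,np.c_[C[0]+18*np.cos(a),C[1]+18*np.sin(a),0*a+z]); print(z,[(round(x,1),round(float(p[0]),1),round(float(p[1]),1)) for x,p in zip(a,P)])
    print("edges", proj(S,[[508-.884*19,78-.466*19,z],[508+.884*19,78+.466*19,z]]))
E
```

```text
[324 325 326 327 328 329 330 331 332 333 334 335 336 337 338 339 340 341
 342 343 344 345 346 347 348 349 350 351]
80 190 [176 167 138  98  72  71  77  84  87  83  81  82  80  81  84  83  78  72
  64  64  87 130 160 171 172 166 147 121]
74 193 [173 168 147 106  73  65  65  68  68  69  67  69  68  69  67  64  64  54
  48  59  83 113 131 129 117  99  89  86]
68 196 [173 169 149 110  74  64  66  68  69  69  68  68  68  67  66  67  65  54
  47  60  63  62  59  56  55  56  70  78]
62 198 [171 167 147 109  75  65  68  68  69  68  66  68  69  66  66  67  65  53
  47  52  60  59  57  58  62  71  80  82]
56 201 [162 149 129  99  72  66  67  68  70  69  68  69  67  69  66  66  63  56
  46  52  68  85 103 115 119 119 113  98]
50 203 [117  98  82  70  65  66  66  69  68  68  69  68  69  68  66  66  64  54
  43  51  69  91 111 120 120 120 117 108]
44 206 [ 56  55  56  59  66  66  67  68  70  71  68  70  69  68  65  65  63  55
  43  49  67  91 111 118 122 121 120 110]
38 208 [ 54  56  59  61  64  66  68  67  69  71  69  69  70  68  69  68  65  54
  48  56  70  91 110 121 121 112  99  86]
32 211 [1
[... 906 characters left out ...]
9.9), (np.float64(3.1), 344.1, 199.6), (np.float64(3.2), 344.5, 199.3), (np.float64(3.3), 344.8, 198.9), (np.float64(3.4), 345.0, 198.6)]
edges [[345.56104834 197.76350189]
 [327.72905165 198.19307076]]
45 [(np.float64(2.2), 338.2, 208.0), (np.float64(2.3), 339.0, 207.9), (np.float64(2.4), 339.8, 207.7), (np.float64(2.5), 340.6, 207.6), (np.float64(2.6), 341.3, 207.4), (np.float64(2.7), 342.0, 207.2), (np.float64(2.8), 342.7, 206.9), (np.float64(2.9), 343.2, 206.6), (np.float64(3.0), 343.7, 206.3), (np.float64(3.1), 344.2, 206.0), (np.float64(3.2), 344.5, 205.7), (np.float64(3.3), 344.8, 205.3), (np.float64(3.4), 345.0, 205.0)]
edges [[345.60063061 204.11619526]
 [327.89304765 204.54048253]]
```

```bash
python3 - <<'E'
from h import *
d=pickle.load(open("d0.pkl","rb"));T,S=d["top"],d["scene"]
print(two(T,(178,188),S,(240,210)),"red mug low edge")
for uv in((205,165),(178,189),(140,172),(212,158)): print(uv,[onz(T,uv,z)[:2].round() for z in(0,100,200,300)])
print(two(T,(150,92),S,(195,58)),"tree top")
print("faucet",two(T,(150,330),S,(432,340)), two(T,(60,265),S,(395,240)))
E
```

```text
(array([506.79648172, 369.86836868, 160.37470079]), np.float64(26.128208790922056)) red mug low edge
(205, 165) [array([575., 353.]), array([551., 330.]), array([527., 306.]), array([503., 283.])]
(178, 189) [array([523., 409.]), array([505., 380.]), array([487., 350.]), array([468., 321.])]
(140, 172) [array([561., 493.]), array([538., 454.]), array([516., 416.]), array([494., 377.])]
(212, 158) [array([590., 338.]), array([565., 317.]), array([539., 295.]), array([514., 273.])]
(array([588.43281131, 345.33675438, 371.90628271]), np.float64(8.089492648700274)) tree top
faucet (array([227.49625898, 426.5369394 ,  78.95305659]), np.float64(29.32929440045614)) (array([303.38266872, 496.45040027, 246.12444205]), np.float64(120.61519808198895))
```

>>> carry_out --series '[[8.5, [0, 0, 0], 0.12], [8.5, [0, 0, 0], 0.12]]'

```text
time_s: 0.47
tcp_pos: [131.3, -508.2, 200.0]
orientation: [0.998, 0.064, -0.0, -0.0]
contact_force: [-0.6, -0.4, -0.6]
grip_width: 84.8
finger_force: 0.0
```

```bash
python3 -c "
from bench import status
s=status.state();print(s['q'],s['tcp_pos'],s['orientation'])"
```

```text
[-1.31801905e+00  2.38288806e-01 -1.36028972e-02  1.31921208e+00
 -1.32217037e-05  1.69622795e+00] [ 131.26763482 -508.21153175  199.98949329] [ 9.97973559e-01  6.36298108e-02 -3.53910157e-05 -1.49746456e-04]
```

>>> carry_out --series '[[8.5, [1.6, -3.3, 0], -0.07], [8.5, [3.2, -6.6, 0], -0.14], [8.5, [4.8, -9.8, 0], -0.2], [8.5, [6.4, -13.1, 0], -0.27], [8.5, [8.0, -16.4, 0], -0.33], [8.5, [9.6, -19.6, 0], -0.4], [8.5, [11.2, -22.9, 0], -0.46], [8.5, [12.8, -26.1, 0], -0.53], [8.5, [14.4, -29.4, 0], -0.6], [8.5, [16.0, -32.7, 0], -0.66], [8.5, [17.6, -36.0, 0], -0.72], [8.5, [19.2, -39.2, 0], -0.79]]'

```text
time_s: 1.47
tcp_pos: [269.7, -92.6, 200.4]
orientation: [0.894, 0.448, 0.0, 0.0]
contact_force: [1.0, -0.9, 0.1]
grip_width: 84.7
finger_force: 0.0
```

```bash
cat > rel.py <<'E'
import sys; from bench import status; import numpy as np
# target x y z phi(tool-x angle)
def rel(x,y,z,phi):
    s=status.state(); q=s["orientation"]; p=2*np.arctan2(q[1],q[0]); p=(p+np.pi)%(2*np.pi)-np.pi
    dx,dy,dz=np.array([x,y,z])-s["tcp_pos"]
    print("phi",round(p,3),"tcp",s["tcp_pos"].round(1),"cm",np.round([(dx*np.cos(p)+dy*np.sin(p))/10,(dx*np.sin(p)-dy*np.cos(p))/10,-dz/10],2),"turn",round(-(phi-p),3),"F",s["contact_force"].round(1),"T",s["ft_torque"].round(2),"w",round(s["grip_width"],1),"ff",round(s["finger_force"],1),"t",s["time_s"],"q6",round(s["q"][5],2))
if __name__=="__main__": rel(*map(float,sys.argv[1:]))
E
python3 rel.py 413.6 318.2 170 1.70
```

```text
phi 0.929 tcp [269.7 -92.6 200.4] cm [ 41.52 -13.08   3.04] turn -0.771 F [ 1.  -0.9  0.1] T [-0.04 -0.05  0.01] w 84.7 ff 0.0 t 1.4667 q6 1.88
```

>>> carry_out --series '[[8.5, [3.5, -1.1, 0.2], -0.07], [8.5, [7.0, -2.2, 0.5], -0.14], [8.5, [10.5, -3.3, 0.7], -0.2], [8.5, [14.0, -4.4, 1.0], -0.27], [8.5, [17.5, -5.5, 1.2], -0.33], [8.5, [21.0, -6.6, 1.5], -0.4], [8.5, [24.5, -7.7, 1.8], -0.46], [8.5, [28.0, -8.8, 2.0], -0.53], [8.5, [31.5, -9.9, 2.3], -0.6], [8.5, [35.0, -11.0, 2.5], -0.66], [8.5, [38.5, -12.1, 2.8], -0.72], [8.5, [41.5, -13.1, 3.0], -0.77]]'

```text
time_s: 2.47
tcp_pos: [416.2, 318.1, 169.7]
orientation: [0.66, 0.751, 0.0, -0.0]
contact_force: [0.2, -0.9, 0.5]
grip_width: 84.9
finger_force: 0.0
```

```bash
python3 rel.py 413.6 318.2 46 1.70; python3 - <<'E'
from bench import imaging; import cv2,numpy as np
a=imaging.get_image("top")["image"][180:300,140:300];b=imaging.get_image("scene")["image"][130:270,230:400]
f=lambda i:cv2.resize(i,(400,300),interpolation=cv2.INTER_CUBIC)
cv2.imwrite("pics/c1.png",np.hstack([f(a),f(b)]))
E
```

```text
phi 1.7 tcp [416.2 318.1 169.7] cm [ 0.04 -0.25 12.37] turn 0.0 F [ 0.2 -0.9  0.5] T [-0.03 -0.02  0.03] w 84.9 ff 0.0 t 2.4667 q6 2.09
```

View pics/c1.png

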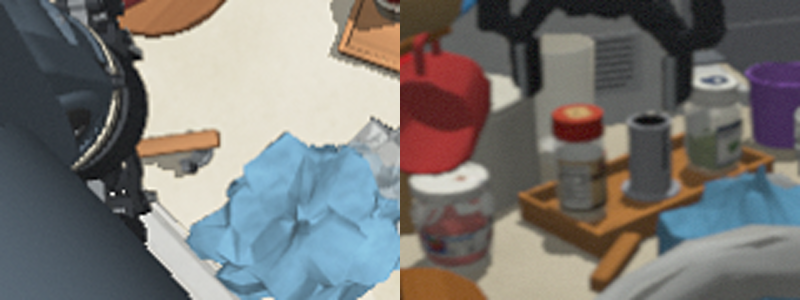

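The gripper is above the handle, with one finger on each side of the bar and nothing in the way below. I'll go down and pinch.

>>> carry_out --series '[[8.5, [0, -0.2, 3], 0], [8.5, [0, -0.2, 6], 0], [8.5, [0, -0.2, 9], 0], [8.5, [0, -0.2, 11], 0], [8.5, [0, -0.2, 12], 0], [8.5, [0, -0.2, 12.4], 0], [8.5, [0, -0.2, 12.4], 0]]'

```text
time_s: 3.15
tcp_pos: [413.7, 315.1, 46.1]
orientation: [0.662, 0.749, -0.0, -0.0]
contact_force: [0.6, -0.8, 0.7]
grip_width: 84.7
finger_force: 0.0
```

>>> carry_out --series '[[4.5, [0, 0, 0], 0], [4.5, [0, 0, 0], 0], [4.0, [0, 0, 0], 0], [3.6, [0, 0, 0], 0], [3.3, [0, 0, 0], 0], [3.0, [0, 0, 0], 0], [2.0, [0, 0, 0], 0], [2.0, [0, 0, 0], 0], [2.0, [0, 0, 0], 0], [2.0, [0, 0, 0], 0]]' --newtons 40

```text
time_s: 3.98
tcp_pos: [414.1, 315.7, 46.6]
orientation: [0.663, 0.749, 0.001, 0.0]
contact_force: [0.2, -1.0, 6.1]
grip_width: 23.2
finger_force: 38.9
```

```bash
python3 rel.py 413.6 318.2 46 1.70
```

```text
phi 1.693 tcp [414.1 315.7  46.6] cm [ 0.25 -0.02  0.06] turn -0.007 F [ 0.2 -1.   6.1] T [-0.03  0.07 -0.01] w 23.2 ff 38.9 t 3.9833 q6 2.1
```

>>> carry_out --series '[[2.0, [0, 0, -1], 0], [2.0, [0, 0, -3], 0], [2.0, [0, 0, -6], 0], [2.0, [0, 0, -9], 0], [2.0, [0, 0, -11], 0], [2.0, [0, 0, -12], 0], [2.0, [0, 0, -12], 0]]'

```text
time_s: 4.57
tcp_pos: [414.6, 316.1, 168.3]
orientation: [0.663, 0.749, 0.002, 0.0]
contact_force: [0.4, -0.3, -1.8]
grip_width: 23.1
finger_force: 39.4
```

```bash
python3 rel.py 413.6 318.2 46 1.70; python3 - <<'E'
from bench import imaging; import cv2,numpy as np
a=imaging.get_image("top")["image"][180:300,140:300];b=imaging.get_image("scene")["image"][130:270,230:400]
f=lambda i:cv2.resize(i,(400,300),interpolation=cv2.INTER_CUBIC)
cv2.imwrite("pics/c2.png",np.hstack([f(a),f(b)]))
E
```

```text
phi 1.693 tcp [414.6 316.1 168.3] cm [ 0.22 -0.08 12.23] turn -0.007 F [ 0.4 -0.3 -1.8] T [ 0.01 -0.04 -0.04] w 23.1 ff 39.4 t 4.5667 q6 2.1
```

View pics/c2.png

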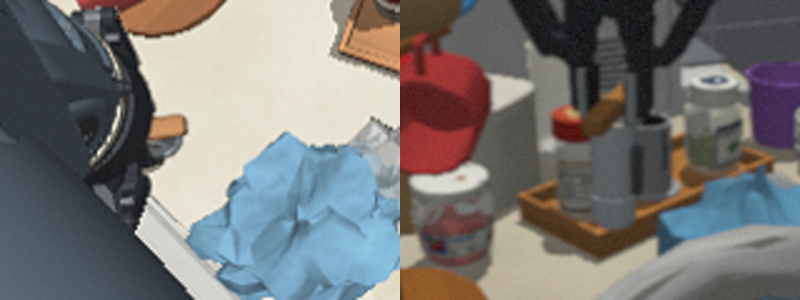

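The handle hangs upright in the fingers, with the dark tongue visible under the right-hand fingertip. I'll carry it to above the socket.

```bash
python3 rel.py 507.8 76.2 200 0.90
```

```text
phi 1.693 tcp [413.5 315.1 165.4] cm [-24.86   6.46  -3.46] turn 0.793 F [-0.3  0.7 -1.8] T [-0.05  0.02 -0.04] w 22.7 ff 39.4 t 4.6667 q6 2.1
```

>>> carry_out --series '[[2.0, [-0.5, 0.1, -1.5], 0], [2.0, [-2, 0.5, -3], 0.07], [2.0, [-5, 1.3, -3.5], 0.16], [2.0, [-8, 2.1, -3.5], 0.25], [2.0, [-11, 2.9, -3.5], 0.35], [2.0, [-14, 3.6, -3.5], 0.45], [2.0, [-17, 4.4, -3.5], 0.55], [2.0, [-20, 5.2, -3.5], 0.65], [2.0, [-22.5, 5.9, -3.5], 0.74], [2.0, [-24.2, 6.3, -3.5], 0.79], [2.0, [-24.9, 6.5, -3.5], 0.79], [2.0, [-24.9, 6.5, -3.5], 0.79]]'

```text
time_s: 5.67
tcp_pos: [508.2, 74.8, 199.4]
orientation: [0.9, 0.436, -0.001, -0.0]
contact_force: [0.4, 1.0, -1.5]
grip_width: 22.9
finger_force: 39.5
```

>>> carry_out --series '[[2.0, [0, 0, 1.5], 0], [2.0, [0, 0, 3], 0], [2.0, [0, 0, 4.5], 0], [2.0, [0, 0, 5], 0], [2.0, [0, 0, 5], 0]]'

```text
time_s: 6.08
tcp_pos: [507.0, 76.9, 149.4]
orientation: [0.899, 0.437, -0.002, -0.001]
contact_force: [-0.1, -0.5, -2.2]
grip_width: 22.9
finger_force: 39.5
```

```bash
python3 rel.py 507.8 76.2 150 0.90; python3 - <<'E'
from bench import imaging; import cv2,numpy as np
a=imaging.get_image("top")["image"][130:250,260:420];b=imaging.get_image("scene")["image"][130:230,285:385]
cv2.imwrite("pics/c3.png",np.hstack([cv2.resize(a,(400,400),interpolation=2),cv2.resize(b,(400,400),interpolation=2)]))
E
python3 rel.py 507.8 76.2 150 0.90
```

```text
phi 0.905 tcp [507.   76.9 149.4] cm [-0.01  0.1  -0.06] turn 0.005 F [-0.1 -0.5 -2.2] T [-0.03  0.03  0.01] w 22.9 ff 39.5 t 6.0833 q6 2.39
phi 0.904 tcp [508.4  76.8 151.3] cm [-0.08 -0.01  0.13] turn 0.004 F [ 0.3 -0.2 -1.4] T [0.01 0.   0.02] w 22.8 ff 39.5 t 6.1833 q6 2.39
```

View pics/c3.png

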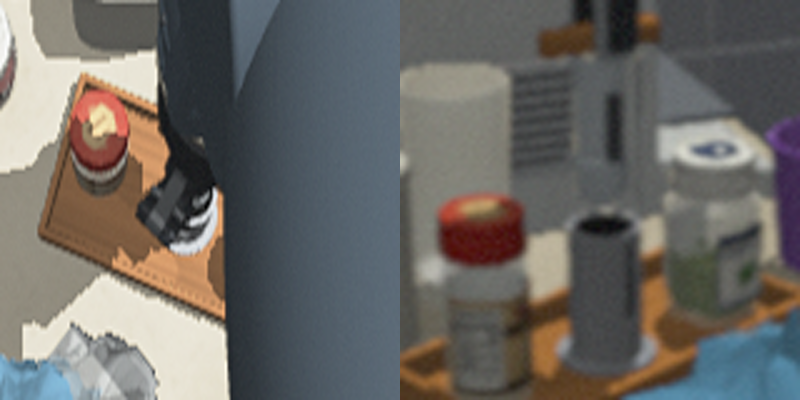

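The post hangs directly over the socket in the scene view, with the foot just above the rim near crop position (604,210). I'll measure the lateral offset and the tongue and hole bearings with averaged rows.

```bash
python3 - <<'E'
from h import *
from bench import imaging,status
ims=[imaging.get_image("scene") for _ in range(4)]; S=ims[0]
g=np.mean([cv2.cvtColor(i["image"],cv2.COLOR_BGR2GRAY).astype(float) for i in ims],0)
c=np.arange(324,354);print(c)
for r in (152,156,160,164,168,170,172,174,176,178,180,182,184,186,188,192,196,200,206): print(r,g[r,324:354].astype(int))
P=status.state()["tcp_pos"]; print(P)
for z in (104,112,130,150): print(z,proj(S,[P[0]+1.3,P[1]+1.6,z]))
print(proj(S,[509,77.8,88]))
E
```

```text
[324 325 326 327 328 329 330 331 332 333 334 335 336 337 338 339 340 341
 342 343 344 345 346 347 348 349 350 351 352 353]
152 [ 65  63  65  69  77  87  91  91  93  92  91  85  77  69  67  75  84  94
  96  90  83  88  96  96  97 103 108 110 110 110]
156 [ 66  65  67  75  81  88  90  92  91  93  87  76  56  38  37  50  76  92
  96  93  84  88  95  96  96 100 106 111 109 111]
160 [ 77  76  75  78  85  88  90  91  92  91  89  76  56  39  37  48  70  88
  97  94  90  92  96  97  96  99 101  99  93  90]
164 [ 75  76  78  80  86  88  90  90  92  91  89  75  55  40  37  48  69  90
  96  94  91  92  96  96 108 139 172 186 188 187]
168 [ 72  74  80  87  92  94  95  94  92  93  91  80  61  42  37  54  79  95
  97  95  91  92  94  96 106 139 171 187 183 176]
170 [ 75  78  82  85  86  90  95  96  96  97  99  95  88  81  76  75  83  91
  97  94  89  90  95  95 101 116 135 141 134 116]
172 [ 89  86  88  88  85  86  90  89  89  91  90  90  91  89  86  82  85  90
  94  93  90  92  95  96  96  99 105 110 113 104]
174 [ 95  95  95  92  88  85  87  89  88  89  90  90  91  88  86  84  83  91
  96  92  8
[... 912 characters left out ...]
45 104  73  66  69  69  70  70  70  70  69  70  69  68  65  55
  51  62  91 131 157 162 152 134 118  99  89  89]
196 [176 173 152 112  77  67  69  69  71  69  70  70  70  70  67  69  65  56
  49  59  66  63  60  58  57  58  71  80  77  70]
200 [172 166 146 109  77  65  69  70  71  71  70  71  70  69  68  69  66  58
  46  53  64  73  87 102 110 114 112  99  81  70]
206 [ 55  58  58  63  64  67  71  69  71  70  70  71  69  68  70  69  64  53
  47  52  70  93 112 121 122 124 120 115 101  87]
[509.02296188  76.42229022 151.86293306]
104 [[335.33337985 178.65947477]]
112 [[335.27196252 175.09484628]]
130 [[335.13182699 166.97526935]]
150 [[334.97289417 157.78969131]]
[[336.0650638  185.77232009]]
```

```bash
python3 - <<'E'
from rel import rel
from bench import imaging
for _ in range(5): imaging.get_image("top"); rel(507.6,76.2,145,.9)
E
```

```text
phi 0.903 tcp [509.   76.3 151.8] cm [-0.09 -0.1   0.68] turn 0.003 F [ 0.4  0.6 -1.1] T [0.01 0.01 0.03] w 22.7 ff 39.5 t 6.4333 q6 2.39
phi 0.903 tcp [508.9  76.2 151.7] cm [-0.08 -0.1   0.67] turn 0.003 F [ 0.   0.6 -2.4] T [ 0.01 -0.01 -0.02] w 22.8 ff 39.5 t 6.4833 q6 2.39
phi 0.903 tcp [508.8  76.2 151.5] cm [-0.07 -0.09  0.65] turn 0.003 F [ 0.2 -0.1 -2. ] T [-0.02 -0.03 -0.02] w 22.7 ff 39.5 t 6.5333 q6 2.39
phi 0.903 tcp [508.8  76.2 151.4] cm [-0.07 -0.09  0.64] turn 0.003 F [ 0.1  0.2 -1.6] T [0.05 0.03 0.  ] w 22.9 ff 39.5 t 6.5833 q6 2.39
phi 0.903 tcp [508.7  76.2 151.4] cm [-0.06 -0.09  0.64] turn 0.003 F [ 0.7 -0.3 -2.4] T [-0.03 -0.01  0.01] w 23.1 ff 39.5 t 6.6333 q6 2.39
```

>>> carry_out --series '[[2.0, [-0.07, -0.09, 0.4], 0], [2.0, [-0.07, -0.09, 0.8], 0], [2.0, [-0.07, -0.09, 1.2], 0], [2.0, [-0.07, -0.09, 1.3], 0], [2.0, [-0.07, -0.09, 1.4], 0], [2.0, [-0.07, -0.09, 1.5], 0], [2.0, [-0.07, -0.09, 1.6], 0], [2.0, [-0.07, -0.09, 1.6], 0]]'

```text
time_s: 7.3
tcp_pos: [507.4, 76.2, 135.0]
orientation: [0.9, 0.436, -0.0, -0.0]
contact_force: [0.3, -0.4, -1.9]
grip_width: 22.9
finger_force: 39.5
```

```bash
python3 rel.py 507.6 76.2 130 .9
```

```text
phi 0.903 tcp [507.4  76.2 135. ] cm [0.02 0.02 0.5 ] turn 0.003 F [ 0.3 -0.4 -1.9] T [-0.02  0.   -0.01] w 22.9 ff 39.5 t 7.3 q6 2.39
```

>>> carry_out --series '[[2.0, [0, 0, 0.1], 0], [2.0, [0, 0, 0.2], 0], [2.0, [0, 0, 0.3], 0], [2.0, [0, 0, 0.35], 0], [2.0, [0, 0, 0.4], 0]]'

```text
time_s: 7.72
tcp_pos: [507.4, 76.2, 131.1]
orientation: [0.9, 0.436, -0.0, -0.0]
contact_force: [0.5, -0.0, -1.4]
grip_width: 22.7
finger_force: 39.5
```

Still free, with the foot about 3.5 mm below the rim.

>>> carry_out --series '[[2.0, [0, 0, 0.1], 0], [2.0, [0, 0, 0.2], 0], [2.0, [0, 0, 0.3], 0], [2.0, [0, 0, 0.35], 0], [2.0, [0, 0, 0.4], 0]]'

```text
time_s: 8.13
tcp_pos: [507.4, 76.2, 127.0]
orientation: [0.9, 0.436, -0.0, -0.0]
contact_force: [-0.2, 0.1, -1.5]
grip_width: 22.9
finger_force: 39.5
```

>>> carry_out --series '[[2.0, [0, 0, 0.15], 0], [2.0, [0, 0, 0.3], 0], [2.0, [0, 0, 0.45], 0], [2.0, [0, 0, 0.6], 0], [2.0, [0, 0, 0.8], 0], [2.0, [0, 0, 0.8], 0]]'

```text
time_s: 8.63
tcp_pos: [507.2, 76.1, 118.7]
orientation: [0.9, 0.436, -0.0, -0.0]
contact_force: [-0.6, -0.9, -2.0]
grip_width: 22.6
finger_force: 39.5
```

>>> carry_out --series '[[2.0, [0, 0, 0.2], 0], [2.0, [0, 0, 0.4], 0], [2.0, [0, 0, 0.6], 0], [2.0, [0, 0, 0.8], 0], [2.0, [0, 0, 1.0], 0], [2.0, [0, 0, 1.1], 0], [2.0, [0, 0, 1.2], 0], [2.0, [0, 0, 1.3], 0], [2.0, [0, 0, 1.3], 0]]'

```text
time_s: 9.38
tcp_pos: [509.1, 76.5, 107.7]
orientation: [0.9, 0.436, 0.002, 0.0]
contact_force: [-0.0, -0.9, 10.9]
grip_width: 22.5
finger_force: 42.0
```

Resistance of about 13 N at the depth where the tongue meets the rim, so I'll back off a little and look at how the pads sit on the button.

>>> carry_out --series '[[2.0, [0, 0, -0.3], 0], [2.0, [0, 0, -0.5], 0], [2.0, [0, 0, -0.5], 0]]'

```text
time_s: 9.63
tcp_pos: [507.4, 76.2, 111.4]
orientation: [0.9, 0.436, 0.0, -0.0]
contact_force: [0.7, 0.0, -1.7]
grip_width: 22.4
finger_force: 39.6
```

```bash
python3 - <<'E'
from bench import imaging; import cv2,numpy as np
b=np.mean([imaging.get_image("scene")["image"].astype(float) for _ in range(4)],0)[125:200,300:375]
b=np.clip(b*1.6,0,255).astype(np.uint8)
cv2.imwrite("pics/c4.png",cv2.resize(b,(600,600),interpolation=2))
E
python3 rel.py 507.6 76.2 113 .9
```

```text
phi 0.903 tcp [507.2  76.1 110.8] cm [ 0.03  0.03 -0.22] turn 0.003 F [ 0.5  0.1 -1. ] T [-0.04 -0.01  0.03] w 23.1 ff 39.5 t 9.8333 q6 2.39
```

View pics/c4.png

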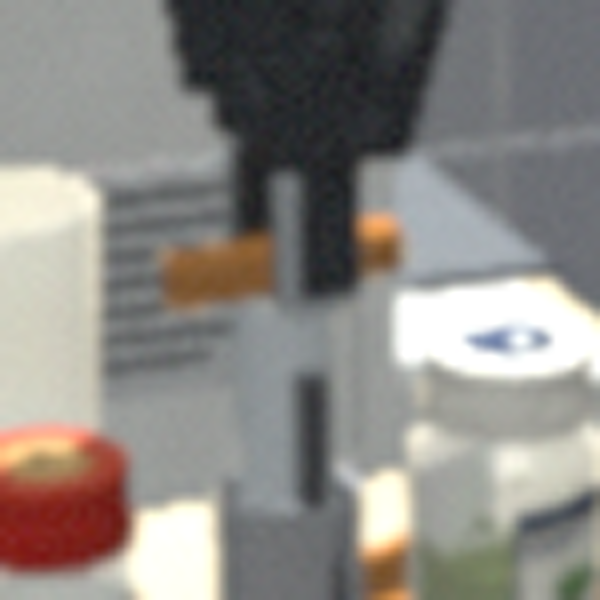

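```bash
python3 - <<'E'
from h import *
d=pickle.load(open("d0.pkl","rb"));S=d["scene"]
for X in([374,313,183],[458,323,183],[374,313,222],[458,323,222]): print(X,proj(S,X))
n=np.array([np.cos(2.48),np.sin(2.48)]);A=np.array([508.5,77.8])
for r in(13.5,20,26):
  print(r,[(z,proj(S,[*(A+r*n),z])[0].round(1)) for z in(88,111,124,150,160)])
E
```

```text
[374, 313, 183] [[346.5735552  198.94298189]]
[458, 323, 183] [[292.67244248 191.66191706]]
[374, 313, 222] [[346.43901009 173.4251493 ]]
[458, 323, 222] [[291.11336569 167.13900017]]
13.5 [(88, array([339.1, 188.1])), (111, array([339. , 177.8])), (124, array([338.9, 171.9])), (150, array([338.7, 159.8])), (160, array([338.7, 155.1]))]
20 [(88, array([340.5, 189.2])), (111, array([340.4, 178.9])), (124, array([340.3, 172.9])), (150, array([340.2, 160.8])), (160, array([340.1, 156.1]))]
26 [(88, array([341.8, 190.2])), (111, array([341.7, 179.8])), (124, array([341.6, 173.9])), (150, array([341.5, 161.7])), (160, array([341.4, 156.9]))]
```

```bash
python3 - <<'E'
from h import *
from bench import imaging
S=imaging.get_image("scene")
a=onz(S,(320.6,159.0),155);b=onz(S,(349.5,152.3),155)
print(a,b,np.linalg.norm(b-a),np.arctan2(*(b-a)[1::-1]))
# finger region colours, open case
c=cv2.imread("pics/c1.png")[:, 400:]
g=cv2.cvtColor(c,cv2.COLOR_BGR2GRAY)
print("left finger cols 100-150, rows 60-160 step"); print(g[60:170:6,100:150:4]); print("right"); print(g[60:200:6,262:310:4])
E
```

```text
[526.99943259 108.68474487 155.        ] [491.50780783  48.01568345 155.        ] 70.28791105718697 -2.100116145176442
left finger cols 100-150, rows 60-160 step
[[ 99  99  87  46  58  76  56  21  24  18  60 114 134]
 [ 98  99  99  59  54  79  61  31  18  17  51 112 134]
 [103  98  95  61  49  77  70  32  24  18  46 109 133]
 [197 189 173  96  44  77  69  37  25   9  39 106 132]
 [203 202 201 164  76  71  71  41  21  15  41 105 132]
 [200 200 201 201 188 127  74  39  17  31  80 121 131]
 [203 201 200 203 190 132  78  49  53 106 129 130 131]
 [203 198 181 146 108  86  85  81  83 116 128 130 128]
 [147 116  90  83  89  84  82  76  84 111 128 126 133]
 [ 86  88  86  84  82  81  80  79  79 107 127 126 131]
 [ 87  82  83  77  82  81  81  79  81 105 126 130 128]
 [ 85  83  81  80  83  80  82  80  77 103 129 130 126]
 [ 83  82  82  80  80  82  81  79  78 102 130 132 132]
 [ 84  87  82  81  79  82  82  79  79  97 132 152 166]
 [ 86  83  86  82  82  83  83  81  77  99 150 179 185]
 [ 88  83  82  82  82  79  83  82  78  90 138 149 158]
 [ 85  83  83  83  84  81  82  83  80  81  96 103 105]
 [ 
[... 638 characters left out ...]
171 174 160 111  98 103 104 105 106]
 [ 92  92 113 168 178 168 118 100 103 104 102 102]
 [ 59  55 113 170 173 143 107  94 100 102  95  93]
 [ 52  53  86  97  79  70  83  71  84  82  82  77]
 [ 57  50  66  60  59  68  82  72  67  73  73  76]
 [ 54  51  68  86 106 115  96  72  69  71  73  70]
 [ 54  50  82 122 128 123 106  75  70  70  73  76]
 [ 56  53  83 117 125 127 116  92  71  70  72  72]
 [ 58  56  83 118 125 110  82  84  88  88  95  84]
 [ 67  66  79 120 109  75  73  71  73  73  80  84]
 [ 68  62  87 138 134  92  70  71  71  69  71  77]
 [ 69  62  95 147 150 123  94  79  78  92 106 105]
 [ 70  91 139 137 116 121 127 123 111  86  84 106]
 [ 79  90 108 116 115 101  78  64  56  59  85 107]]
```

The picture shows the tongue completely uncovered. The visible fingertips end at about row 162, at bar height, and are holding the bar. The tips are therefore well above where I assumed. The foot is already captured in the bore, so I'll let the tongue rest on the rim, release, and check the tip height.

>>> carry_out --series '[[2.0, [0, 0, 0.15], 0], [2.0, [0, 0, 0.25], 0], [2.0, [0, 0, 0.25], 0], [3.0, [0, 0, 0.25], 0], [4.0, [0, 0, 0.25], 0], [6.0, [0, 0, 0.25], 0], [6.0, [0, 0, 0.25], 0]]'

```text
time_s: 10.47
tcp_pos: [507.4, 76.2, 108.6]
orientation: [0.9, 0.436, -0.0, -0.0]
contact_force: [-0.6, 0.7, -0.2]
grip_width: 59.4
finger_force: 0.0
```

>>> carry_out --series '[[6.0, [0, 0, 0.4], 0], [6.0, [0, 0, 0.8], 0], [6.0, [0, 0, 1.2], 0], [6.0, [0, 0, 1.2], 0]]'

```text
time_s: 10.8
tcp_pos: [506.8, 76.1, 95.5]
orientation: [0.9, 0.436, -0.001, -0.0]
contact_force: [-0.7, 0.6, -1.5]
grip_width: 59.9
finger_force: 0.0
```

```bash
python3 - <<'E'
from bench import imaging; import cv2,numpy as np
b=np.mean([imaging.get_image("scene")["image"].astype(float) for _ in range(4)],0)[125:200,300:375]
b=np.clip(b*1.6,0,255).astype(np.uint8)
cv2.imwrite("pics/c5.png",cv2.resize(b,(600,600),interpolation=2))
E
python3 rel.py 507.6 76.2 113 .9
```

```text
phi 0.903 tcp [507.5  76.2  96.6] cm [ 0.01  0.01 -1.64] turn 0.003 F [-0.2 -0.6 -0.1] T [-0.01 -0.01  0.05] w 60.0 ff 0.0 t 11.0 q6 2.39
```

View pics/c5.png

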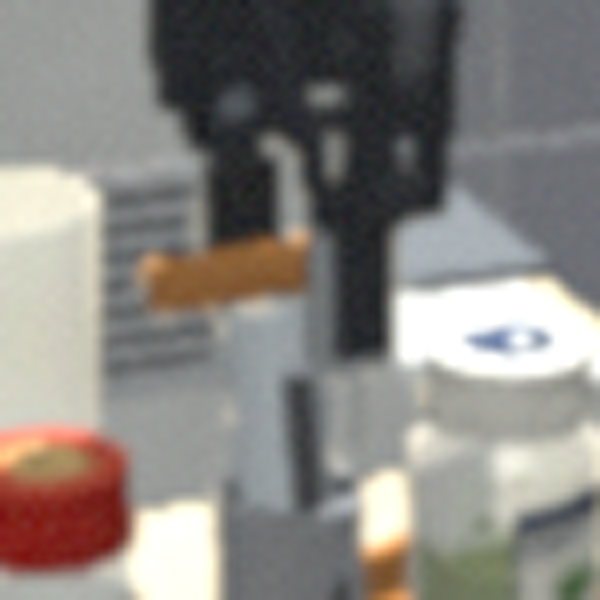

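The handle stands in the bore with its button on the rim, and the open front fingertip ends at about row 170. That puts the true tips about 39 mm above the reported TCP. I'll go down carefully to the tongue's upper half.

>>> carry_out --series '[[6.0, [0, 0, 0.3], 0], [6.0, [0, 0, 0.6], 0], [6.0, [0, 0, 0.9], 0], [6.0, [0, 0, 1.2], 0], [6.0, [0, 0, 1.2], 0]]'

```text
time_s: 11.42
tcp_pos: [507.0, 76.1, 83.9]
orientation: [0.9, 0.436, -0.0, -0.0]
contact_force: [0.5, -0.6, 0.1]
grip_width: 60.0
finger_force: 0.0
```

>>> carry_out --series '[[6.0, [0, 0, 0.2], 0], [6.0, [0, 0, 0.4], 0], [6.0, [0, 0, 0.6], 0], [6.0, [0, 0, 0.8], 0], [6.0, [0, 0, 0.9], 0], [6.0, [0, 0, 0.9], 0], [6.0, [0, 0, 0.9], 0]]'

```text
time_s: 12.0
tcp_pos: [507.4, 76.2, 75.6]
orientation: [0.9, 0.436, -0.0, -0.0]
contact_force: [-0.1, -0.8, 0.2]
grip_width: 60.0
finger_force: 0.0
```

```bash
python3 rel.py 507.4 76.2 74 .9;  python3 - <<'E'
from h import *
from bench import imaging
g=np.mean([cv2.cvtColor(imaging.get_image("scene")["image"],cv2.COLOR_BGR2GRAY).astype(float) for _ in range(4)],0)
for r in range(150,194,2): print(r,g[r,322:356].astype(int))
E
```

```text
phi 0.903 tcp [507.4  76.2  75.6] cm [ 0.   -0.    0.16] turn 0.003 F [-0.1 -0.8  0.2] T [ 0.03  0.03 -0.05] w 60.0 ff 0.0 t 12.0 q6 2.39
150 [79 60 36 24 26 29 31 30 27 27 29 34 33 25 26 28 28 28 30 31 30 24 25 24
 27 22 24 25 23 27 25 24 24 49]
152 [64 54 46 39 29 24 25 26 25 26 51 69 67 53 40 29 28 37 54 72 62 43 25 24
 22 27 31 51 75 69 43 26 26 59]
154 [78 83 87 73 51 33 28 30 34 36 41 50 60 74 69 49 31 32 60 80 67 42 26 26
 24 27 31 60 82 71 44 27 28 60]
156 [60 71 76 72 62 59 60 61 63 65 65 67 67 68 58 42 31 27 38 45 42 30 23 27
 24 21 28 42 54 47 29 20 29 60]
158 [67 66 66 65 64 65 63 65 63 63 63 63 64 63 58 47 34 26 21 28 27 27 25 24
 25 29 32 27 32 28 28 26 34 60]
160 [62 62 62 62 60 63 63 60 61 61 59 59 58 58 55 52 40 30 24 29 26 27 29 25
 23 26 29 25 22 24 30 36 56 83]
162 [ 61  59  61  59  57  59  62  58  57  56  52  54  62  75  86  83  62  36
  25  26  27  23  23  27  22  21  32  61  90 107 124 147 161 173]
164 [ 79  80  82  68  50  60  78  84  87  87  90  93  96  97  95  87  73  63
  58  45  30  24  26  23  21  29  72 128 169 184 188 188 187 187]
166 [ 65  65  63  53  
[... 1279 characters left out ...]
97  97  96  95  86  85  89  96  97  97  99  93  70  48  39  48
  67  81  88  88  93 101 118 141 153 150 134 116 103 101  99 101]
186 [ 98  98  98 102 104  95  73  67  82  92  97  97  99  94  75  51  39  46
  62  70  70  79 106 141 164 172 172 168 147 118 100  99 100 100]
188 [159 161 160 155 133 100  77  75  79  80  81  85  90  89  76  59  52  62
  83  97 105 108 112 136 164 172 176 171 154 125 104  98 100 101]
190 [180 180 181 173 143 101  74  67  72  71  73  72  69  69  69  67  68  70
  69  70  68  68  90 133 165 176 177 169 152 124 101  96 101 101]
192 [179 179 179 173 144 103  74  68  70  70  69  72  69  71  70  70  68  68
  67  65  66  68  91 131 159 162 153 136 120 103  89  88  95  97]
```

The front fingertip now ends at about row 179, which is 52–55 mm up the handle and beside the tongue's upper half (rows 171–187). I'll go 3 mm lower and pinch.

>>> carry_out --series '[[6.0, [0, 0, 0.15], 0], [6.0, [0, 0, 0.3], 0], [5.0, [0, 0, 0.3], 0], [4.0, [0, 0, 0.3], 0], [3.6, [0, 0, 0.3], 0], [3.3, [0, 0, 0.3], 0], [3.0, [0, 0, 0.3], 0], [2.0, [0, 0, 0.3], 0], [2.0, [0, 0, 0.3], 0], [2.0, [0, 0, 0.3], 0], [2.0, [0, 0, 0.3], 0]]' --newtons 40

```text
time_s: 13.12
tcp_pos: [507.2, 76.1, 72.3]
orientation: [0.9, 0.436, -0.0, -0.0]
contact_force: [-0.2, 0.4, -1.3]
grip_width: 25.9
finger_force: 39.3
```

```bash
python3 rel.py 507.4 76.2 74 .9;  python3 - <<'E'
from h import *
from bench import imaging
g=np.mean([cv2.cvtColor(imaging.get_image("scene")["image"],cv2.COLOR_BGR2GRAY).astype(float) for _ in range(4)],0)
for r in range(168,194,2): print(r,g[r,322:356].astype(int))
E
```

```text
phi 0.903 tcp [507.2  76.1  72.3] cm [ 0.02  0.01 -0.17] turn 0.003 F [-0.2  0.4 -1.3] T [ 0.03  0.05 -0.03] w 25.9 ff 39.3 t 13.1167 q6 2.39
168 [ 77  76  75  75  80  82  71  64  77  87  91  90  80  73  72  60  42  28
  26  26  24  27  49  78  93  95 108 140 173 186 183 177 192 208]
170 [ 69  72  75  79  83  83  72  66  74  88  91  89  82  74  73  62  45  30
  28  26  27  27  46  75  91  97 102 116 136 143 135 120 121 144]
172 [ 86  87  88  88  87  85  74  63  75  87  92  89  81  73  74  64  46  33
  25  27  23  25  46  74  92  95  97  98 104 111 114 105  94  93]
174 [ 93  95  94  94  95  92  84  72  76  87  93  89  78  74  71  64  48  32
  28  27  28  28  47  73  89  96  99  97  97 103 112 108  99  99]
176 [ 97  96  97  96  96  97  97  88  85  90  91  88  76  71  72  64  47  32
  26  28  26  28  43  70  88  96  98  95  94  96 100  97  95  98]
178 [ 96  96  96  96  96  97  97  94  91  90  92  87  77  72  71  65  47  30
  25  24  27  29  47  76  92  97  95  95 102 121 138 132 118 105]
180 [ 96  96  95  96  96  98  97  96  93  89  91  90  82  77  74  71  62  54
  53  57  65  70  77  9
[... 200 characters left out ...]
97  97  98  93  87  79  83  89  92  93  92  94  87  68  45  52
  71  86 104 117 117 114 121 142 152 149 133 114 105 100 100 101]
186 [ 98  97  99  99 106  92  69  56  73  89  94  93  93  94  88  68  46  52
  70  75  72  81 108 142 163 171 174 168 148 118 101  98 100  99]
188 [158 160 161 156 134 101  76  72  77  78  79  82  86  88  83  69  52  59
  70  74  72  70  89 134 163 174 175 171 155 124 102  99  99 101]
190 [181 180 181 173 143 102  72  66  71  71  72  70  70  70  70  68  69  71
  70  66  64  65  90 134 166 177 176 169 152 123 102  97  98  99]
192 [180 178 180 172 144 104  71  65  70  70  70  71  70  71  71  68  67  68
  67  68  66  68  92 131 158 162 153 136 119 103  91  88  94  97]
```

The finger now covers the tongue's upper part and only its lower end is still visible (rows 182–188). The width of 25.9 mm fits a flush button. I'll push down in small steps.

>>> carry_out --series '[[2.0, [0, 0, 0.1], 0], [2.0, [0, 0, 0.2], 0], [2.0, [0, 0, 0.3], 0], [2.0, [0, 0, 0.4], 0], [2.0, [0, 0, 0.4], 0]]'

```text
time_s: 13.73
tcp_pos: [507.3, 76.2, 68.4]
orientation: [0.9, 0.436, -0.0, -0.0]
contact_force: [-0.4, -0.2, -1.9]
grip_width: 26.0
finger_force: 39.4
```

No resistance, so the button is inside. I'll continue.

>>> carry_out --series '[[2.0, [0, 0, 0.1], 0], [2.0, [0, 0, 0.25], 0], [2.0, [0, 0, 0.4], 0], [2.0, [0, 0, 0.55], 0], [2.0, [0, 0, 0.7], 0], [2.0, [0, 0, 0.8], 0], [2.0, [0, 0, 0.9], 0], [2.0, [0, 0, 0.9], 0]]'

```text
time_s: 14.4
tcp_pos: [507.3, 76.2, 59.4]
orientation: [0.9, 0.436, -0.0, -0.0]
contact_force: [0.4, 1.0, -1.7]
grip_width: 26.1
finger_force: 39.4
```

```bash
python3 rel.py 507.4 76.2 58 .9;  python3 - <<'E'
from h import *
from bench import imaging
g=np.mean([cv2.cvtColor(imaging.get_image("scene")["image"],cv2.COLOR_BGR2GRAY).astype(float) for _ in range(4)],0)
for r in range(176,194,1): print(r,g[r,326:350].astype(int))
E
```

```text
phi 0.903 tcp [507.3  76.2  59.4] cm [0.01 0.   0.14] turn 0.003 F [ 0.4  1.  -1.7] T [-0.01 -0.01  0.02] w 26.1 ff 39.4 t 14.4 q6 2.39
176 [96 94 79 65 74 88 94 88 81 73 73 66 45 33 23 24 24 31 53 83 94 96 97 96]
177 [96 94 80 65 76 86 93 88 78 73 73 63 47 30 26 25 23 26 53 80 95 97 95 95]
178 [97 93 81 66 74 86 91 90 79 73 72 65 49 31 27 28 25 29 53 81 94 96 96 97]
179 [96 94 83 69 76 88 91 88 77 72 73 65 48 30 24 22 28 25 53 81 94 97 95 98]
180 [97 95 86 73 77 89 92 89 77 72 72 66 48 32 26 27 23 28 51 79 94 97 96 94]
181 [98 97 92 80 80 88 92 88 77 72 72 64 48 32 23 26 22 25 49 78 92 96 94 95]
182 [96 97 96 90 86 89 93 89 77 73 73 67 47 28 21 29 23 25 48 72 91 96 95 95]
183 [ 98  97  96  90  88  91  92  91  78  72  72  64  48  31  26  22  23  29
  46  74  96 109 118 118]
184 [ 96  95  85  80  83  88  92  89  81  74  72  66  47  31  27  23  27  33
  51  83 116 142 153 148]
185 [100  93  72  63  77  87  93  90  83  76  74  65  52  39  37  41  46  49
  72 110 143 162 171 166]
186 [107  94  67  55  73  88  93  94  88  83  75  70  62  56  58  61  66  66
  90 128 158 172 174 167]
187 [116  96  73  63  74  84  88  91  89  86  80  77  70  68  71  74  75  76
  95 133 163 173 174 170]
188 [133  99  77  71  77  78  80  81  87  83  81  73  68  72  73  74  71  71
  91 133 164 173 176 172]
189 [142 102  75  70  74  74  74  75  74  76  74  71  70  71  74  70  69  67
  89 133 163 175 177 173]
190 [145 101  73  67  70  73  71  70  69  71  68  69  70  71  68  69  64  63
  91 135 166 177 175 171]
191 [142 101  72  66  69  71  71  70  71  71  69  69  70  68  66  66  63  66
  93 135 166 175 170 158]
192 [146 105  73  68  69  69  71  70  71  70  70  69  68  68  68  65  63  67
  91 131 158 163 153 137]
193 [151 109  75  67  69  70  70  70  70  70  71  70  70  70  67  69  68  69
  85 118 134 133 119 101]
```

>>> carry_out --series '[[2.0, [0, 0, 0.15], 0], [2.0, [0, 0, 0.3], 0], [2.0, [0, 0, 0.4], 0], [2.0, [0, 0, 0.4], 0], [2.0, [0, 0, 0.4], 0]]'

```text
time_s: 15.02
tcp_pos: [507.7, 76.2, 56.6]
orientation: [0.9, 0.436, 0.001, 0.0]
contact_force: [-3.8, -0.9, 11.1]
grip_width: 26.0
finger_force: 46.6
```

>>> carry_out --series '[[2.8, [0, 0, 0], 0], [3.0, [0, 0, 0], 0], [3.4, [0, 0, 0], 0], [4.0, [0, 0, 0], 0], [5.0, [0, 0, 0], 0], [5.0, [0, 0, 0], 0]]'

```text
time_s: 15.52
tcp_pos: [507.3, 76.2, 55.5]
orientation: [0.9, 0.436, -0.0, -0.0]
contact_force: [0.1, 0.8, 0.2]
grip_width: 49.7
finger_force: 0.0
```

```bash
python3 rel.py 507.4 76.2 58 .9;  python3 - <<'E'
from h import *
from bench import imaging
im=np.mean([imaging.get_image("scene")["image"].astype(float) for _ in range(4)],0).astype(np.uint8)
c=blob(im,(5,90,40),(18,255,255),(310,140,45,40)); print("bar bbox",cv2.boundingRect(c))
for cc in cv2.findContours(cv2.inRange(cv2.cvtColor(im[140:182,310:355],cv2.COLOR_BGR2HSV),(5,90,40),(18,255,255)),0,1)[0]: print(cv2.boundingRect(cc+np.array([310,140])))
E
```

```text
phi 0.903 tcp [507.3  76.2  55.5] cm [ 0.01  0.01 -0.25] turn 0.003 F [0.1 0.8 0.2] T [-0.04 -0.02 -0.02] w 49.7 ff 0.0 t 15.5167 q6 2.39
bar bbox (321, 162, 16, 9)
(310, 179, 3, 3)
(339, 162, 4, 4)
(321, 162, 16, 9)
```

Some contact on the last millimetre was probably the fingertips reaching the rim. That puts the tips about 32 mm above the reported TCP. The handle stays in with the foot at about 46 mm. I'll re-grip on the T-bar, with tips 2–3 mm above its underside.

>>> carry_out --series '[[5.0, [0, 0, -1.0], 0], [5.0, [0, 0, -2.5], 0], [5.0, [0, 0, -3.8], 0], [5.0, [0, 0, -4.1], 0], [5.0, [0, 0, -4.1], 0], [3.5, [0, 0, -4.1], 0], [2.5, [0, 0, -4.1], 0], [1.8, [0, 0, -4.1], 0], [1.0, [0, 0, -4.1], 0], [1.0, [0, 0, -4.1], 0], [1.0, [0, 0, -4.1], 0], [1.0, [0, 0, -4.1], 0]]' --newtons 50

```text
time_s: 16.72
tcp_pos: [507.3, 75.9, 96.2]
orientation: [0.9, 0.436, -0.0, 0.0]
contact_force: [1.6, -1.5, -3.5]
grip_width: 12.2
finger_force: 49.4
```

```bash
python3 rel.py 507.4 76.2 58 .9
```

```text
phi 0.903 tcp [507.3  75.9  96.2] cm [ 0.02 -0.01  3.82] turn 0.003 F [ 1.6 -1.5 -3.5] T [-0.51 -0.5   0.01] w 12.2 ff 49.4 t 16.7167 q6 2.39
```

Width 12.2 mm, so it holds the bar. Now push home gently.

>>> carry_out --series '[[1.0, [0, 0, 0.2], 0], [1.0, [0, 0, 0.4], 0], [1.0, [0, 0, 0.6], 0], [1.0, [0, 0, 0.8], 0], [1.0, [0, 0, 1.0], 0], [1.0, [0, 0, 1.2], 0], [1.0, [0, 0, 1.2], 0]]'

```text
time_s: 17.3
tcp_pos: [507.5, 76.2, 84.2]
orientation: [0.9, 0.436, -0.0, -0.0]
contact_force: [2.9, -1.0, -1.3]
grip_width: 12.2
finger_force: 49.6
```

```bash
python3 rel.py 507.4 76.2 68 .9
```

```text
phi 0.903 tcp [507.5  76.2  84.2] cm [-0.01 -0.    1.62] turn 0.003 F [ 2.9 -1.  -1.3] T [-0.36 -0.63 -0.03] w 12.2 ff 49.6 t 17.3 q6 2.39
```

>>> carry_out --series '[[1.0, [0, 0, 0.2], 0], [1.0, [0, 0, 0.4], 0], [1.0, [0, 0, 0.6], 0], [1.0, [0, 0, 0.8], 0], [1.0, [0, 0, 1.0], 0], [1.0, [0, 0, 1.1], 0], [1.0, [0, 0, 1.2], 0], [1.0, [0, 0, 1.3], 0], [1.0, [0, 0, 1.3], 0]]'

```text
time_s: 18.05
tcp_pos: [507.3, 76.1, 71.4]
orientation: [0.9, 0.436, -0.0, -0.0]
contact_force: [3.1, -3.0, -1.7]
grip_width: 12.2
finger_force: 49.7
```

>>> carry_out --series '[[1.0, [0, 0, 0.1], 0], [1.0, [0, 0, 0.2], 0], [1.0, [0, 0, 0.2], 0]]'

```text
time_s: 18.3
tcp_pos: [507.7, 76.2, 69.8]
orientation: [0.9, 0.436, 0.0, 0.0]
contact_force: [2.7, -2.5, 3.2]
grip_width: 12.9
finger_force: 50.3
```

```bash
python3 rel.py 507.4 76.2 68 .9
```

```text
phi 0.903 tcp [507.7  76.2  69.8] cm [-0.02 -0.02  0.18] turn 0.003 F [ 2.7 -2.5  3.2] T [-0.65 -0.4   0.01] w 12.9 ff 50.3 t 18.3 q6 2.39
```

The buffer is touched lightly (about 5 N). Now turn gently toward the hole, which lies roughly 0.35 rad away.

>>> carry_out --series '[[1.0, [0, 0.01, 0], -0.04], [1.0, [0, 0.02, 0], -0.08], [1.0, [0, 0.03, 0], -0.12], [1.0, [0, 0.03, 0], -0.16], [1.0, [0, 0.04, 0], -0.2], [1.0, [0, 0.04, 0], -0.2]]'

```text
time_s: 18.8
tcp_pos: [508.0, 76.2, 69.9]
orientation: [0.851, 0.525, 0.0, -0.0]
contact_force: [2.2, -1.2, 3.8]
grip_width: 12.1
finger_force: 50.3
```

```bash
cat > chk.py <<'E'
from h import *
from bench import imaging
from rel import rel
rel(507.4,76.2,69.8,1.27)
g=np.mean([cv2.cvtColor(imaging.get_image("scene")["image"],cv2.COLOR_BGR2GRAY).astype(float) for _ in range(3)],0)
for r in(193,197,201,205,208): print(r,g[r,334:347].astype(int))
E
python3 chk.py
```

```text
phi 1.105 tcp [508.   76.2  69.9] cm [-0.03 -0.05  0.01] turn -0.165 F [ 2.2 -1.2  3.8] T [-0.32 -0.43 -0.04] w 12.1 ff 50.3 t 18.8 q6 2.19
193 [ 71  71  69  69  70  67  67  61  58  63  85 116 135]
197 [71 73 68 69 69 68 67 60 55 61 66 64 58]
201 [ 72  71  70  70  68  70  69  65  51  55  68  87 108]
205 [ 71  72  69  70  69  69  67  66  57  57  71  91 112]
208 [ 73  72  70  71  69  70  69  64  58  64  73  94 114]
```

>>> carry_out --series '[[1.0, [0, 0.0, 0], -0.02], [1.0, [0, 0.01, 0], -0.04], [1.0, [0, 0.01, 0], -0.06], [1.0, [0, 0.01, 0], -0.06]]'

```text
time_s: 19.28
tcp_pos: [507.9, 75.9, 69.7]
orientation: [0.835, 0.55, 0.0, -0.0]
contact_force: [2.8, -0.3, 5.8]
grip_width: 13.0
finger_force: 50.5
```

```bash
python3 chk.py
```

```text
phi 1.164 tcp [507.9  75.9  69.7] cm [ 0.   -0.06 -0.01] turn -0.106 F [ 2.8 -0.3  5.8] T [-0.21 -0.5  -0.02] w 13.0 ff 50.5 t 19.2833 q6 2.13
193 [ 71  68  69  70  69  68  67  60  55  65  86 118 135]
197 [70 71 70 68 70 69 68 58 52 57 65 62 61]
201 [ 72  71  71  69  69  67  67  59  48  55  69  86 108]
205 [ 69  72  70  70  69  70  68  60  52  56  71  91 113]
208 [ 70  72  71  70  70  69  65  65  59  62  73  93 113]
```

>>> carry_out --series '[[1.0, [0, 0.0, 0], -0.02], [1.0, [0, 0.01, 0], -0.04], [1.0, [0, 0.01, 0], -0.06], [1.0, [0, 0.01, 0], -0.06]]'

```text
time_s: 19.77
tcp_pos: [508.0, 75.9, 69.6]
orientation: [0.818, 0.575, 0.0, -0.0]
contact_force: [2.6, -0.5, 4.6]
grip_width: 12.4
finger_force: 50.5
```

```bash
python3 chk.py
```

```text
phi 1.224 tcp [508.   75.9  69.6] cm [ 0.01 -0.06 -0.02] turn -0.046 F [ 2.6 -0.5  4.6] T [-0.2  -0.49 -0.04] w 12.4 ff 50.5 t 19.7667 q6 2.07
193 [ 72  69  71  69  69  68  65  61  56  64  85 117 137]
197 [72 71 70 68 71 68 65 59 52 58 62 63 61]
201 [ 71  70  70  70  69  69  66  59  52  53  70  88 107]
205 [ 73  72  73  69  68  69  66  60  51  54  71  93 113]
208 [ 70  71  70  73  69  68  67  64  58  62  72  93 115]
```

>>> carry_out --series '[[1.0, [0, 0.0, 0], -0.02], [1.0, [0, 0.01, 0], -0.04], [1.0, [0, 0.01, 0], -0.06], [1.0, [0, 0.01, 0], -0.06]]'

```text
time_s: 20.25
tcp_pos: [507.5, 76.0, 69.5]
orientation: [0.801, 0.599, -0.0, -0.0]
contact_force: [1.4, -0.7, 5.1]
grip_width: 12.7
finger_force: 50.5
```

```bash
python3 chk.py
```

```text
phi 1.285 tcp [507.5  76.   69.5] cm [ 0.02 -0.02 -0.03] turn 0.015 F [ 1.4 -0.7  5.1] T [-0.01 -0.17 -0.06] w 12.7 ff 50.5 t 20.25 q6 2.0
193 [ 72  71  68  71  68  68  67  61  48  46  76 116 135]
197 [71 71 70 68 71 68 66 58 50 42 52 57 59]
201 [ 71  70  71  69  66  69  66  61  47  43  62  86 108]
205 [ 70  72  69  69  68  68  65  60  47  46  66  93 111]
208 [ 73  71  69  71  69  68  66  64  53  59  71  94 113]
```

The lateral load dropped and a dark tongue now shows at columns 342–344, so the button popped out. I'll ease off the buffer, release and withdraw upward.

>>> carry_out --series '[[1.0, [0, 0, -0.05], -0.02], [1.0, [0, 0, -0.1], -0.02], [1.0, [0, 0, -0.1], -0.02], [1.8, [0, 0, -0.1], -0.02], [2.5, [0, 0, -0.1], -0.02], [3.5, [0, 0, -0.1], -0.02], [5.0, [0, 0, -0.1], -0.02], [5.0, [0, 0, -0.1], -0.02]]'

```text
time_s: 21.07
tcp_pos: [507.8, 75.8, 70.4]
orientation: [0.795, 0.606, -0.0, -0.0]
contact_force: [-0.1, 0.3, 0.7]
grip_width: 50.0
finger_force: 0.0
```

>>> carry_out --series '[[5.0, [0, 0, -1], 0], [5.0, [0, 0, -3], 0], [5.0, [0, 0, -6], 0], [5.0, [0, 0, -10], 0], [5.0, [0, 0, -14], 0], [5.0, [0, 0, -16], 0], [5.0, [0, 0, -16], 0], [5.0, [0, 0, -16], 0]]'

```text
time_s: 21.73
tcp_pos: [508.7, 75.9, 232.4]
orientation: [0.795, 0.606, 0.001, 0.001]
contact_force: [-0.8, -0.3, -1.0]
grip_width: 49.7
finger_force: 0.0
```

```bash
python3 chk.py; python3 - <<'E'
from bench import imaging; import cv2,numpy as np
b=np.mean([imaging.get_image("scene")["image"].astype(float) for _ in range(6)],0)[160:225,295:380]
b=np.clip(b*1.6,0,255).astype(np.uint8)
cv2.imwrite("pics/c6.png",cv2.resize(b,(780,596),interpolation=2))
E
```

```text
phi 1.303 tcp [508.7  75.9 232.4] cm [-1.000e-02 -1.400e-01  1.626e+01] turn 0.033 F [-0.8 -0.3 -1. ] T [-0.01  0.03 -0.02] w 49.7 ff 0.0 t 21.7333 q6 1.99
193 [ 69  70  68  68  67  67  65  61  47  52  80 116 134]
197 [70 67 70 69 69 67 66 60 47 48 59 60 57]
201 [ 69  68  70  68  69  67  67  57  48  48  64  86 105]
205 [ 70  71  69  68  68  68  66  59  49  48  67  91 110]
208 [ 70  69  68  69  68  68  66  62  58  58  70  93 112]
```

View pics/c6.png

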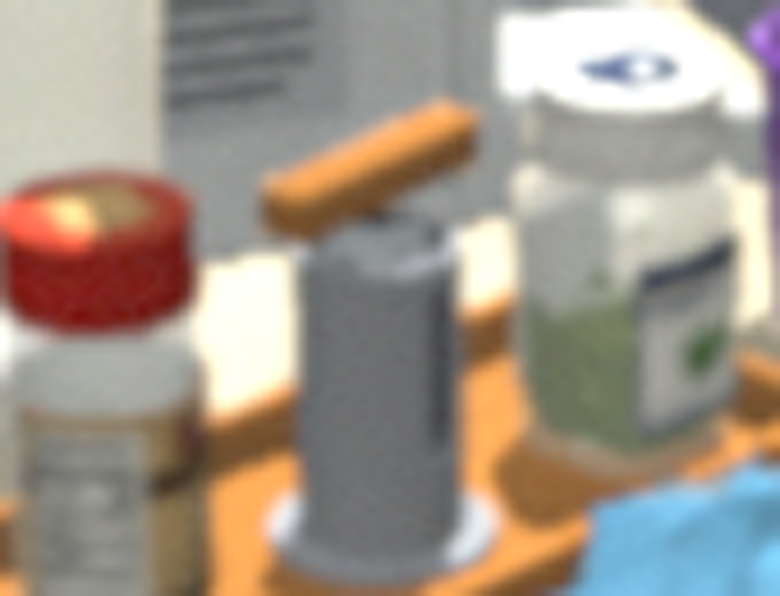

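The picture shows the handle home and upright, with the bar just above the rim at about (370,160) and a dark button stripe in the hole at about (440,380). Both jars are unmoved. To confirm the pop-out I'll re-grip lightly and feel for resistance to turning.

>>> carry_out --series '[[5.0, [-0.01, -0.1, 4], 0], [5.0, [-0.01, -0.1, 8], 0], [5.0, [-0.01, -0.1, 12], 0], [5.0, [-0.01, -0.1, 15], 0], [5.0, [-0.01, -0.1, 16.2], 0], [5.0, [-0.01, -0.1, 16.2], 0], [5.0, [-0.01, -0.1, 16.2], 0], [3.0, [-0.01, -0.1, 16.2], 0], [2.0, [-0.01, -0.1, 16.2], 0], [1.0, [-0.01, -0.1, 16.2], 0], [1.0, [-0.01, -0.1, 16.2], 0], [1.0, [-0.01, -0.1, 16.2], 0]]' --newtons 30

```text
time_s: 23.18
tcp_pos: [507.8, 76.0, 69.5]
orientation: [0.795, 0.606, 0.001, 0.0]
contact_force: [1.5, 0.1, 3.1]
grip_width: 13.1
finger_force: 32.1
```

```bash
python3 chk.py
```

```text
phi 1.303 tcp [507.8  76.   69.5] cm [ 0.01 -0.04 -0.03] turn 0.033 F [1.5 0.1 3.1] T [-0.05 -0.18 -0.  ] w 13.1 ff 32.1 t 23.1833 q6 1.99
193 [ 70  71  72  70  68  68  69  58  50  51  83 118 137]
197 [71 71 70 68 69 69 67 56 47 47 58 61 57]
201 [ 70  71  72  68  70  69  67  59  48  46  63  89 108]
205 [ 71  70  70  70  68  70  67  62  45  49  65  90 114]
208 [ 72  70  71  71  67  68  67  64  58  59  74  92 115]
```

>>> carry_out --series '[[1.0, [0, 0, 0], 0.03], [1.0, [0, 0, 0], 0.06], [1.0, [0, 0, 0], 0.09], [1.0, [0, 0, 0], 0.12], [1.0, [0, 0, 0], 0.12]]'

```text
time_s: 23.75
tcp_pos: [506.9, 75.2, 69.1]
orientation: [0.831, 0.557, -0.0, 0.001]
contact_force: [-1.8, -3.4, 7.8]
grip_width: 13.3
finger_force: 32.8
```

```bash
python3 chk.py
```

```text
phi 1.181 tcp [506.9  75.2  69.1] cm [ 0.11  0.   -0.07] turn -0.089 F [-1.8 -3.4  7.8] T [-0.98  0.28  0.2 ] w 13.3 ff 32.8 t 23.75 q6 2.11
193 [ 71  69  70  71  69  69  66  59  49  56  80 116 136]
197 [70 70 69 70 71 67 64 54 44 49 60 61 59]
201 [ 70  72  68  70  70  68  66  54  41  45  65  86 106]
205 [ 70  72  71  72  69  67  66  59  43  45  66  93 112]
208 [ 72  71  70  69  71  70  67  57  51  58  70  93 114]
```

Turning back now meets resistance (0.2 N m and side force) where it was free before, so the button is locked in the hole. I'll return to the neutral angle and release.

>>> carry_out --series '[[1.0, [0, 0, 0], -0.04], [1.0, [0, 0, -0.03], -0.08], [1.0, [0, 0, -0.05], -0.11], [1.0, [0, 0, -0.05], -0.11], [1.0, [0, 0, -0.05], -0.11]]'

```text
time_s: 24.32
tcp_pos: [507.1, 75.9, 69.3]
orientation: [0.799, 0.602, 0.0, 0.0]
contact_force: [0.7, -0.2, 3.1]
grip_width: 12.9
finger_force: 32.2
```

>>> carry_out --series '[[1.6, [0, 0, 0], 0], [2.2, [0, 0, 0], 0], [3.5, [0, 0, 0], 0], [5.0, [0, 0, 0], 0], [5.0, [0, 0, 0], 0], [5.0, [0, 0, -2], 0], [5.0, [0, 0, -5], 0], [5.0, [0, 0, -9], 0], [5.0, [0, 0, -13], 0], [5.0, [0, 0, -16], 0], [5.0, [0, 0, -16], 0], [5.0, [0, 0, -16], 0]]'

```text
time_s: 25.32
tcp_pos: [508.1, 76.2, 230.8]
orientation: [0.798, 0.602, 0.002, 0.001]
contact_force: [-0.3, 0.8, -0.5]
grip_width: 49.8
finger_force: 0.0
```

```bash
python3 chk.py; python3 - <<'E'
from h import *
from bench import imaging
im=imaging.get_image("scene")["image"]; c=blob(im,(5,90,60),(18,255,255),(318,165,32,25)); print(cv2.boundingRect(c))
c0=cv2.imread("pics/scene0.png")
x=cv2.absdiff(im,c0).max(2); print("diff at jars", [(x[r0:r1,a:b]>50).sum() for r0,r1,a,b in((178,235,290,318),(160,212,350,378),(155,200,378,412),(205,255,235,272))])
E
```

```text
phi 1.293 tcp [508.1  76.2 230.8] cm [-1.00e-02 -7.00e-02  1.61e+01] turn 0.023 F [-0.3  0.8 -0.5] T [-0.04  0.02 -0.03] w 49.8 ff 0.0 t 25.3167 q6 2.0
193 [ 70  69  68  69  68  68  65  59  47  47  80 115 133]
197 [71 70 69 67 67 69 67 59 48 42 54 58 57]
201 [ 69  70  69  69  66  68  66  59  48  41  58  82 104]
205 [ 69  70  72  69  67  67  65  58  46  41  56  86 110]
208 [ 71  71  70  69  70  66  67  62  61  62  72  91 112]
(324, 171, 24, 15)
diff at jars [np.int64(87), np.int64(0), np.int64(0), np.int64(0)]
```

```bash
python3 -c "
from bench import sign_off
print(sign_off())"
```

```text
the job is handed in; nothing more can be done
None
```

The handle is standing home and upright in the socket with its button popped out through the hole and locked against turning, the arm is clear, and the job was handed in at about 25 s; no verdict came back. The first push met the rim at about 13 N before I re-gripped on the tongue, and the red-lidded jar's image showed a small change, which I took to be a shadow on its lid.

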